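Index the vial slide to its middle station

TASK

Set the vial slide to its middle station: while the carriage is still locked, take the red-handled stop pin out of its blue storage block and put it fully home in the middle one of the three stop holes. Then pull the black index plunger fully up against its spring and keep it up, so that the sprung carriage runs past its first station and comes to rest against the pin. Finish still holding the plunger fully up with the gripper (I will check the vials before it locks), with the vials in their pockets and the things standing around left alone.

Things in the scene. Friction and masses are not known exactly. Their poses are not given: they have to be found in the camera images.
- slide: Vial slide, fixed, place and yaw vary: aluminium plate 148 x 340 mm, top 24 mm above the worktop. Origin: on the worktop under the line of stop holes, halfway along. x axis to the plunger's (far) side, y to the left along the length, z up. Rails at x = -26 and 26 mm are 36 mm high, the fixed spring cylinder along x = -52 mm 47 mm, end blocks at y = -163 and 163 mm 48 mm.
- stop_hole_1 (a point): mouth (centre, at the plate's top) of the stop hole nearest the carriage: first station, not the one to use
- stop_hole_2 (a point): mouth (centre, at the plate's top, 24 mm above the worktop) of the middle stop hole, the one to use: upright through hole, 11 mm diameter, 18 mm deep, 1.5 mm chamfer. The three holes lie at x = 0, y = -54, -94 and -134 mm of the slide
- stop_hole_3 (a point): mouth (centre, at the plate's top) of the stop hole farthest from the carriage: third station, not the one to use
- carriage (a joint): travel of the carriage to the slide's -y in m: 0 at the start (locked, play 1 mm), 0.04 first, 0.08 middle, 0.12 third station. A spring of 1.6 N draws it on at 0.06 m/s once the plunger is clear. At 0 it spans y = 0 to 150 mm, bumper 4 mm beyond, and x = -62 to 66 mm; its white vial holder (x = -40 to 2 mm) is 76 mm high over the worktop, the vials reach to 106 mm.
- index_plunger (a joint): lift of the index plunger in m: 0 seated (its 8 mm pin 8.5 mm deep in the carriage's steel strip), 0.018 fully up against its stop. A spring pushes it down with 6 N at 0, 9 N at 0.018; it does not latch and drops into the next seat (every 40 mm) if let go.
- knob_grip (a point): point on the knob's upright axis at the height to grip it: 107 mm above the worktop when seated, 15 mm above the knob's underside, at x = 53, y = 15 mm of the slide; rises with the plunger. Below it the bracket's arm (32 mm along y) is 78 mm high, the lock nut (23 mm wide) 84 mm, the threaded body (16 mm wide) 88 mm.
- pull_knob: black round knob of the index plunger, tapered: 25 mm wide near the bottom, 29 mm at the top, 27 mm high; origin at the centre of its underside, 92 mm above the worktop when seated. Free on both sides along the slide's y axis.
- stop_pin: stop pin, 100 to 160 g, 78 mm long, upright in the storage block: steel shank 10 mm wide, 22 mm long, nose tapered over 4 mm; collar 20 mm wide, 22 to 34 mm from the tip; red handle 18 mm wide, 40 to 78 mm from the tip. Origin at the shank's tip, z to the handle. Home, its collar lies on the plate and its origin 22 mm below the plate's top (2 mm above the worktop, as in the block).
- pin_block: blue storage block, fixed to the worktop (its place and yaw vary), 50 x 84 x 24 mm, origin at the centre of its underside; two upright holes 11 mm diameter at y = -22 mm (the stop pin) and +22 mm (empty) in its frame
- vial_b: glass vial with blue cap, 22 mm diameter, 48 mm high, origin at its underside; stands loose in the carriage's first pocket (18 mm deep), 58 mm above the worktop
- vial_c: glass vial with white cap, same size, in the second pocket
- vial_d: glass vial with black cap, same size, in the third pocket
- cup_a: sample cup with blue lid, 55 mm wide, 58 mm high, origin at its underside; loose bystander
- dropper: small brown reagent bottle with black cap, 35 mm wide, 85 mm high, origin at its underside; loose bystander
- box_caps: small blue carton, 55 x 90 x 45 mm, origin at its underside; loose bystander

How it is judged:
On the way, in this order (a step that is already met when the one before it is completed fails the run):
1. the stop pin is fully home in the middle stop hole, let go, with the carriage still locked at its start (horizontal distance between stop_pin and stop_hole_2 below 0.004 m and z of stop_pin in the frame of stop_hole_2 below -0.0195 m and contact force between the fingers and stop_pin below 0.1 N and value of joint carriage below 0.005 m), for 0.2 s.
2. the gripper holds the plunger fully up and the carriage has run to the stop pin at the middle station (value of joint index_plunger above 0.0145 m and contact force between the fingers and pull_knob above 1 N and value of joint carriage between 0.075 and 0.087 m), for 0.2 s.
At the end, for the whole second after the job is handed in: The gripper still holds the index plunger up, by over 14.5 of its 18 mm; the carriage rests against the stop pin at 0.075 to 0.087 m; the pin stands upright, fully home (within 4 mm) in the middle stop hole; the three vials stand in their pockets (all of step 2 and velocity of joint carriage below 0.005 m/s and horizontal distance between stop_pin and stop_hole_2 below 0.004 m and z of stop_pin in the frame of stop_hole_2 below -0.018 m and angle between stop_pin's own z axis and vertical below 0.12 rad and height (world z) of vial_b between 0.053 and 0.064 m and angle between each of vial_b, vial_c, vial_d's own z axis and vertical below 0.2 rad and height (world z) of vial_c between 0.053 and 0.064 m and height (world z) of vial_d between 0.053 and 0.064 m); the arm keeps its last pose, push and grip.
It fails at once if the carriage runs past the middle station (value of joint carriage above 0.092 m).
It fails at once if a bystander is pushed or knocked over (moved more than 20 mm) (distance of any of cup_a, dropper, box_caps from where it was at the start of the episode above 0.02 m).
It also fails if it takes over 58 s, if anything falls off the work surface, if the arm or the gripper's body presses on something with over 40 N, if the wrist force passes 120 N, or if a joint passes its speed limit or range.

ROBOT

A 6-joint arm with a two-finger parallel gripper is mounted at the origin on a cart in front of the work surface, level with it; the furniture and walls round the work are solid. World frame = base frame: x ahead of the robot, y to its left, z up, the work surface at z = 0. Lengths are in m, angles in rad, forces in N, time in s.
With the tool pointing down it reaches from about 0.35 to 0.975 m from the base axis. Payload 4.9 kg.
Tool frame: the origin (TCP) lies midway between the tips of the shut fingers; the grasp point (between the pads) lies 19 mm behind it; z points along the fingers, y is the line along which they close (so a half turn about z gives the same grasp; the last joint's range is limited). The gripper opens to 85 mm and grips with 20 to 120 N. Pads are 22 mm wide; open, the fingers measure 114 mm over their backs; the gripper's body (76 mm by 85 mm) begins 54 mm behind the grasp point. The pads swing forward as they close: fully open they stand 13 mm farther back than shut.
Start: joints at [-1.313, 0.053, 1.613, -0, 1.476, -0.119], TCP at [0.23, -0.581, 0.231] pointing down, gripper open.
Joint ranges: [-3.01, 3.01], [-1.01, 2.22], [0.06, 2.58], [-1.02, 4.17], [0.09, 2.62], [-3.14, 3.14]. Speed limits (rad/s): [2.57, 2.57, 3.14, 3.14, 3.14, 3.14].

INTERFACE

Orientations are given as a rotation vector (axis times angle).
In Python, from station import ctrl, optics, job gives the robot as it stands.
- The arm moves only by the shell command python3 -m jog 'ROWS' [OPENING] [FORCE]. ROWS is JSON, a list of rows, each a list of 2 entries, a list of its own where there are three numbers: the shift along the tool's x, y, z in m, then the turn, a rotation vector about the tool's x, y, z in rad. A call has 1 to 5 rows; each row is the pose to reach, as a shift and turn from the pose commanded when the call began, along the tool's axes at that moment; what a row does not reach only later rows make up. A row lasts 1/10 s, in which the tool goes at most 50 mm and 8.59 degrees, less where a joint would pass 70% of its speed; a pose out of reach is approached as far as the arm can. A call with a gripper value outside its range is refused whole. OPENING is the opening, from 0 (shut) to 1 (fully open), set as the call begins (- or left out, the last holds). The fingers move at their own pace and stop on an object; FORCE is the grip in N (left out, the last holds). Time passes only in rows, so rows that repeat a pose let the fingers close. It gives the time, the measured TCP pose, the force, the opening and the grip force at its end, in the units of the state.
- ctrl.get_obs(): the state, without advancing time (a new reading comes with each control period).
- optics.get_image(name): name is "scene" or "top"; returns a dict with "image" (480x640x3 uint8, blue, green, red), "fx", "fy", "cx", "cy" (pixels), "D" ([k1, k2, p1, p2, k3] as OpenCV has them; the pictures are not rectified), "rvec" (rotation vector, rad) and "tvec" (3), from world to camera coordinates, as OpenCV has them. Camera axes: x right, y down, z forward; pixel columns grow to the right and rows downward; lengths in m; the calibration is good to about 2 mm. A picture is of the moment at which its call begins. There is no depth.
- job.finish_job(): hands the job in; it is judged then, once.
The state is a dict: "t": time; "q": joint angles; "dq": joint speeds; "effort": joint torques, N m; "tool_pos": TCP position; "tool_rot": TCP orientation; "contact_force": force on the tool from outside, world axes, zero at the start; "wrist_torque": the same for the moment, N m; "opening": finger opening in m; "grip_force": force on a finger pad.
Only numpy, scipy, OpenCV 4.12 (cv2) and the standard library are available. Lean on these libraries where they do the work, as an engineer would, in place of code of your own. Each camera call takes 0.05 s, during which the arm holds its last target. There are 200 camera calls.

## Working session

There is one attempt and no reset: what is moved stays moved. The work goes in short steps, Python scripts to look and compute and a shell command to move; the robot and the scene stay as the last step left them, time stands still between calls to the robot, and variables do not carry over. Pictures are saved under pics/ and viewed, at most 10 in all, crops included, and the job is handed in when it is done.

```bash
mkdir -p pics; ls; python3 - <<'E'
from station import ctrl, optics, job
import cv2
print(ctrl.get_obs())
for n in("scene","top"):
    d=optics.get_image(n); cv2.imwrite(f"pics/{n}0.png",d["image"]); print({k:v for k,v in d.items() if k!="image"})
E
```

```text
pics
{'t': 0.0, 'q': array([-1.31296818e+00,  5.33865199e-02,  1.61430052e+00,  1.31955400e-05,
        1.47601077e+00, -1.18985357e-01]), 'dq': array([ 0.00032818, -0.00014741, -0.00026526,  0.00087504,  0.00172401,
        0.00029923]), 'effort': array([-7.26049129e-04, -3.93673611e+01, -3.70179999e+01, -1.61053972e-04,
        7.16890165e-03,  1.00311328e-05]), 'tool_pos': array([ 0.22982553, -0.58053408,  0.23004074]), 'tool_rot': array([-3.08393523e+00, -5.88006247e-01,  2.08653719e-04]), 'contact_force': array([0.9521898 , 0.95030188, 0.2069572 ]), 'wrist_torque': array([ 0.00501837, -0.00068782,  0.0410567 ]), 'grip_force': 0.0, 'opening': 0.08533251878621954}
{'fx': 485.6416085674483, 'fy': 485.6416085674483, 'cx': 314.54157414058676, 'cy': 244.78316574378462, 'D': array([-0.06156981,  0.        ,  0.        ,  0.        ,  0.        ]), 'rvec': array([ 0.97905148, -2.33666677,  1.1499096 ]), 'tvec': array([0.33349329, 0.34915688, 0.66116823])}
{'fx': 535.3952746686263, 'fy': 535.3952746686263, 'cx': 311.7140403313717, 'cy': 219.9733573791805, 'D': array([-0.09064456,  0.        ,  0.        ,  0.        ,  0.        ]), 'rvec': array([ 2.14331717, -2.11788492,  0.1941968 ]), 'tvec': array([-0.08153941,  0.57304862,  1.24530886])}
```

View pics/top0.png

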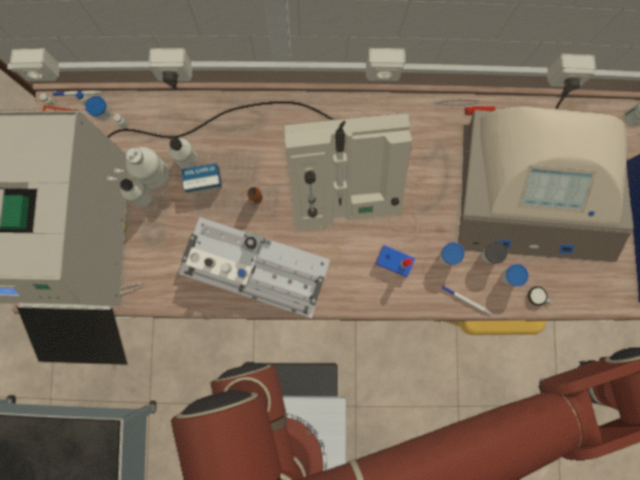

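View pics/scene0.png

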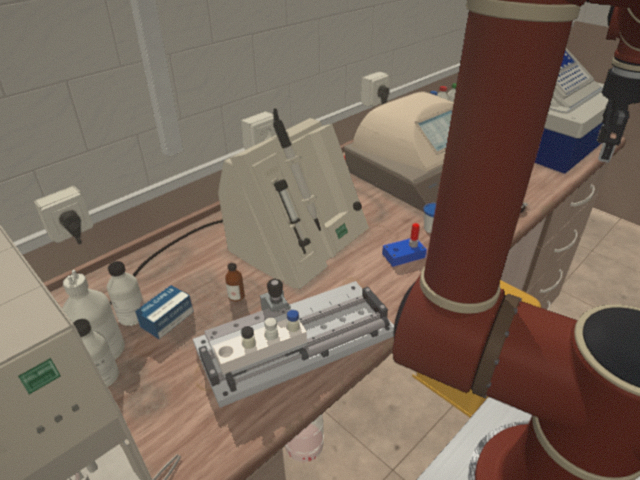

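The top view shows the slide around (255,265) with its carriage end at left, the knob at (250,242), and the blue block with the red pin at (396,261). Next I'll enlarge the relevant crops.

```bash
cat > h.py <<'E'
import cv2,numpy as np
from station import ctrl,optics,job
def K(d): return np.array([[d["fx"],0,d["cx"]],[0,d["fy"],d["cy"]],[0,0,1]])
def ray(d,p):
    R,_=cv2.Rodrigues(d["rvec"]); u=cv2.undistortPoints(np.array([[p]],float),K(d),d["D"])[0,0]
    return -R.T@d["tvec"], R.T@np.array([u[0],u[1],1])
def cast(d,p,z):
    o,v=ray(d,p); return o+v*(z-o[2])/v[2]
def tri(rays):
    A=0;b=0
    for o,v in rays:
        v=v/np.linalg.norm(v);P=np.eye(3)-np.outer(v,v);A=A+P;b=b+P@o
    return np.linalg.solve(A,b)
def proj(d,X): return cv2.projectPoints(np.array(X,float).reshape(-1,1,3),d["rvec"],d["tvec"],K(d),d["D"])[0][:,0]
E
python3 - <<'E'
from h import *
t=cv2.imread("pics/top0.png");s=cv2.imread("pics/scene0.png")
a=cv2.resize(t[205:325,170:330],None,fx=5,fy=5,interpolation=cv2.INTER_CUBIC)
b=cv2.resize(s[265:415,190:400],None,fx=3.8,fy=3.8,interpolation=cv2.INTER_CUBIC)
cv2.imwrite("pics/a.png",a);cv2.imwrite("pics/b.png",b)
d=optics.get_image("top");ds=optics.get_image("scene")
for n,D in(("top",d),("scene",ds)):
    h=cv2.cvtColor(D["image"],cv2.COLOR_BGR2HSV)
    for nm,m in(("red",((h[...,0]<6)|(h[...,0]>174))&(h[...,1]>190)&(h[...,2]>120)),("blue",(abs(h[...,0].astype(int)-115)<10)&(h[...,1]>180)&(h[...,2]>80))):
        c,_,st,ce=cv2.connectedComponentsWithStats(m.astype(np.uint8))
        for i in range(1,c):
            if st[i,4]>25:
                print(n,nm,st[i],ce[i].round(1), cast(D,ce[i],0.08 if nm=="red" else .024).round(4))
                if nm=="blue" and 300<st[i,4]<1500: print(cv2.minAreaRect(np.argwhere(c and _==i)[:,::-1].astype(np.float32)))
E
```

```text
top red [477 107  17   3  27] [484.7 108. ] [ 0.8585 -0.5038  0.08  ]
scene red [412 224   7  16  85] [414.8 231.3] [ 0.4573 -0.2771  0.08  ]
scene blue [387 240  27  17 189] [400.8 248.4] [ 0.4826 -0.2703  0.024 ]
```

View pics/a.png

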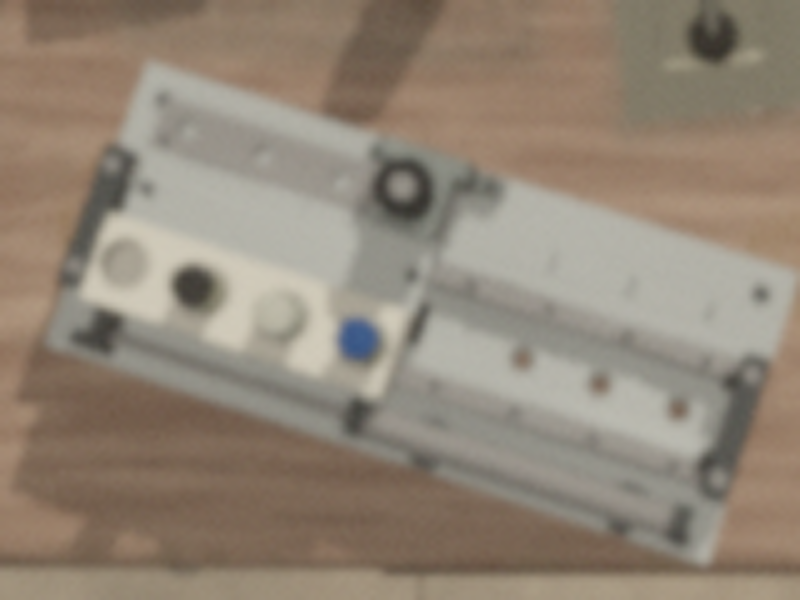

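View pics/b.png

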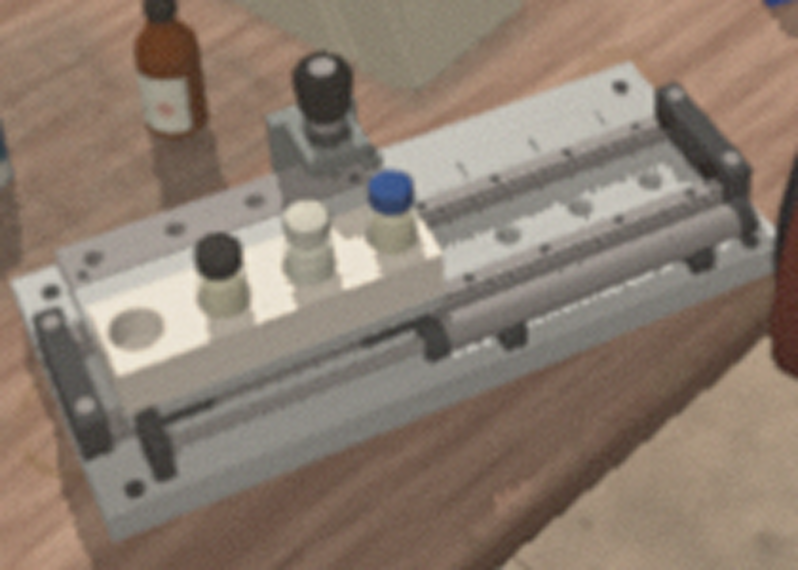

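The crops show the three holes in the top view at (274,277), (290,282) and (306,287), and the knob at (250,242). Now I'll measure positions.

```bash
cat > m.py <<'E'
from h import *
d=optics.get_image("top");ds=optics.get_image("scene")
f=lambda c,s,o:[(c[i]+.5)/s-.5+o[i] for i in(0,1)]
T=lambda *c:f(c,5,(170,205)); S=lambda *c:f(c,3.8,(190,265))
def refine(D,p,r=4):  # dark hole centroid
    g=cv2.GaussianBlur(cv2.cvtColor(D["image"],cv2.COLOR_BGR2GRAY),(0,0),.7).astype(float)
    x,y=map(int,np.round(p)); w=g[y-r:y+r+1,x-r:x+r+1]; w=np.clip(np.median(w)-12-w,0,None)
    yy,xx=np.mgrid[y-r:y+r+1,x-r:x+r+1]; return (w*xx).sum()/w.sum(),(w*yy).sum()/w.sum()
Ht=[];Hs=[]
for c,cs in(((522,358),(509,236)),((599,383),(580,207)),((678,408),(650,180))):
    p=refine(d,T(*c),3);q=refine(ds,S(*cs),3)
    a=cast(d,p,.024);b=cast(ds,q,.024);b2=cast(ds,S(*cs),.024)
    print("hole",np.round(p,1),a.round(4),np.round(q,1),b.round(4),b2.round(4),"tri",tri([ray(d,p),ray(ds,q)]).round(4));Ht.append(a)
v=Ht[0]-Ht[2];print("spacing",np.linalg.norm(Ht[0]-Ht[1]),np.linalg.norm(Ht[1]-Ht[2]),"yaw from holes",np.arctan2(-v[0],v[1]))
# plate corners (top z=.024) from crop
C=[cast(d,T(*c),.024) for c in((150,60),(45,347),(707,567),(797,268))]
print("corners",np.round(C,4)); 
for i,j in((0,1),(1,2),(2,3),(3,0)): print(np.linalg.norm(C[i]-C[j]).round(4))
for e in(C[1]-C[2],C[0]-C[3]): print("yaw",np.arctan2(-e[0],e[1]))
print("mid",np.mean(C,0))
k1=T(402,188);k2=S(322,68);print("knob",cast(d,k1,.119).round(4),cast(ds,k2,.119).round(4),tri([ray(d,k1),ray(ds,k2)]).round(4))
c=T(358,340);print("vial b cap", cast(d,c,.106).round(4))
h=cv2.cvtColor(d["image"],cv2.COLOR_BGR2HSV)[240:285,370:420]
b=d["image"][240:285,370:420].astype(int)
m=(b[...,0]-b[...,2]>70);_,l,st,ce=cv2.connectedComponentsWithStats(m.astype(np.uint8));i=1+st[1:,4].argmax()
m2=(l==i); mr=(b[...,2]-b[...,0]>70)&(b[...,2]-b[...,1]>70);pr=np.argwhere(mr)[:,::-1].mean(0)+[370,240]
cnt=np.argwhere(m2|mr)[:,::-1].astype(np.float32)+[370,240]
r=cv2.minAreaRect(cnt.astype(np.float32));print("block rect",r,mr.sum(),"red",pr)
bx=[cast(d,p,.024) for p in cv2.boxPoints(r)];print(np.round(bx,4),[np.linalg.norm(bx[k]-bx[k-1]).round(4) for k in range(4)],np.mean(bx,0))
print("red top-view at z .08",cast(d,pr,.08).round(4))
s=ds["image"][215:275,375:440].astype(int);ms=(s[...,2]-s[...,0]>70)&(s[...,2]-s[...,1]>70)
_,l,st,ce=cv2.connectedComponentsWithStats(ms.astype(np.uint8));print(st[1:]+[375,215,0,0,0],ce[1:]+[375,215])
i=1+st[1:,4].argmax();o,v=ray(ds,ce[i]+[375,215])
print("scene red z.061",cast(ds,ce[i]+[375,215],.061).round(4),"tri",tri([ray(d,pr),ray(ds,ce[i]+[375,215])]))
crop=cv2.resize(np.hstack([d["image"][240:285,365:425],ds["image"][220:265,380:440]]),None,fx=6,fy=6,interpolation=cv2.INTER_CUBIC);cv2.imwrite("pics/c.png",crop)
E
python3 m.py
```

```text
hole [274.1 276. ] [0.4395 0.0151 0.024 ] [322.6 326.4] [0.4394 0.0172 0.024 ] [0.4375 0.0166 0.024 ] tri [0.4401 0.0156 0.0221]
hole [289.5 280.9] [ 0.4279 -0.0227  0.024 ] [341.4 319.2] [ 0.4275 -0.0205  0.024 ] [ 0.4265 -0.0217  0.024 ] tri [ 0.4285 -0.0223  0.0219]
hole [305.3 286. ] [ 0.4162 -0.0611  0.024 ] [360.4 312.2] [ 0.4146 -0.0589  0.024 ] [ 0.4146 -0.0599  0.024 ] tri [ 0.4163 -0.0611  0.0212]
spacing 0.03955205304681818 0.04018412017148024 yaw from holes -0.2974952178474658
corners [[ 0.5839  0.2037  0.024 ]
 [ 0.4408  0.2487  0.024 ]
 [ 0.3397 -0.0758  0.024 ]
 [ 0.4845 -0.1181  0.024 ]]
0.15
0.3399
0.1509
0.3368
yaw -0.30211011675014776
yaw -0.29965550777635697
mid [0.46221409 0.06460607 0.024     ]
knob [0.5086 0.0655 0.119 ] [0.5087 0.0664 0.119 ] [0.509  0.0658 0.1184]
vial b cap [0.4402 0.0849 0.106 ]
block rect ((395.05621337890625, 260.5650939941406), (33.30769729614258, 19.307693481445312), 22.61986541748047) 38 red [407.         261.92105263]
[[ 0.4738 -0.2331  0.024 ]
 [ 0.5179 -0.2517  0.024 ]
 [ 0.487  -0.3272  0.024 ]
 [ 0.4432 -0.3081  0.024 ]] [np.float64(0.081), np.float64(0.0479), np.float64(0.0815), np.float64(0.0478)] [ 0.48048561 -0.28001938  0.024     ]
red top-view at z .08 [ 0.4717 -0.2991  0.08  ]
[[411 223   9  17 115]] [[414.66086957 230.93043478]]
scene red z.061 [ 0.4726 -0.3009  0.061 ] tri [ 0.47378263 -0.30287953  0.05940774]
```

View pics/c.png

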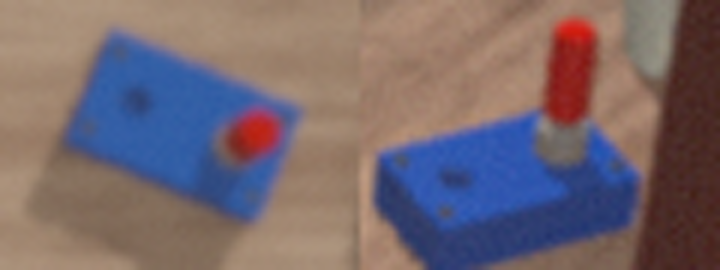

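The crop confirms a block of about 81 x 48 mm, with the pin upright at its right end (top view 407.5,261.3). The rect-derived hole (0.472,-0.300) matches the ray to the handle, and the knob agrees with the hole-derived slide frame to 2 mm.

```bash
cat > go.py <<'E'
import sys
from h import *
from scipy.spatial.transform import Rotation as Rt
yaw=-0.300
o=ctrl.get_obs(); R=Rt.from_rotvec(o["tool_rot"]).as_matrix()
best=None
for s in(1,-1):
    y=s*np.array([-np.sin(yaw),np.cos(yaw),0]); z=np.array([0,0,-1.]); G=np.stack([np.cross(y,z),y,z],1)
    t=Rt.from_matrix(R.T@G).as_rotvec()
    if best is None or np.linalg.norm(t)<np.linalg.norm(best): best=t
print("t",o["t"].round(2),"pos",o["tool_pos"].round(4),"F",o["contact_force"].round(1),"open",round(o["opening"],4),"grip",round(o["grip_force"],1),"q6",o["q"][5].round(2))
print("shift",(R.T@(np.array(list(map(float,sys.argv[1:4])))-o["tool_pos"])).round(4),"turn",best.round(4))
E
python3 go.py 0.472 -0.300 0.16; python3 go.py 0.40 -0.38 0.20
```

```text
Traceback (most recent call last):
  File "go.py", line 11, in <module>
    print("t",o["t"].round(2),"pos",o["tool_pos"].round(4),"F",o["contact_force"].round(1),"open",round(o["opening"],4),"grip",round(o["grip_force"],1),"q6",o["q"][5].round(2))
              ^^^^^^^^^^^^
AttributeError: 'float' object has no attribute 'round'
Traceback (most recent call last):
  File "go.py", line 11, in <module>
    print("t",o["t"].round(2),"pos",o["tool_pos"].round(4),"F",o["contact_force"].round(1),"open",round(o["opening"],4),"grip",round(o["grip_force"],1),"q6",o["q"][5].round(2))
              ^^^^^^^^^^^^
AttributeError: 'float' object has no attribute 'round'
```

```bash
sed -i 's/o\["t"\].round(2)/round(o["t"],2)/' go.py; python3 go.py 0.40 -0.38 0.20; python3 go.py 0.472 -0.300 0.16
```

```text
t 0.3 pos [ 0.2299 -0.5809  0.2309] F [0.  0.1 0.6] open 0.0853 grip 0.0 q6 -0.12
shift [ 0.2321 -0.1242  0.031 ] turn [-7.000e-04  1.000e-04  6.768e-01]
t 0.3 pos [ 0.2299 -0.5809  0.2309] F [0.  0.1 0.6] open 0.0853 grip 0.0 q6 -0.12
shift [ 0.3285 -0.1721  0.0711] turn [-7.000e-04  1.000e-04  6.768e-01]
```

```bash
python3 -m jog '[[[0.045,-0.024,0.006],[0,0,0.135]],[[0.09,-0.048,0.012],[0,0,0.27]],[[0.135,-0.072,0.018],[0,0,0.405]],[[0.18,-0.096,0.024],[0,0,0.54]],[[0.232,-0.124,0.031],[0,0,0.677]]]' 0.6; python3 go.py 0.472 -0.300 0.16
```

```text
t: 0.8
tool_pos: [0.3909, -0.3908, 0.2021]
tool_rot: [3.105, -0.475, 0.001]
contact_force: [1.3, -1.1, -0.3]
opening: 0.0513
grip_force: 0.0
t 0.8 pos [ 0.3909 -0.3908  0.2021] F [ 1.3 -1.1 -0.3] open 0.0513 grip 0.0 q6 0.95
shift [ 0.0502 -0.1109  0.0421] turn [ 0.0002 -0.0005 -0.0037]
```

```bash
python3 -m jog '[[[0,0,0],[0,0,0]],[[0,0,0],[0,0,0]]]' >/dev/null; python3 go.py 0.472 -0.300 0.15
```

```text
t 1.0 pos [ 0.3905 -0.3917  0.2021] F [-0.  -1.  -0.3] open 0.0513 grip 0.0 q6 0.94
shift [ 0.0514 -0.1114  0.052 ] turn [0.0004 0.0003 0.0058]
```

```bash
python3 -m jog '[[[0.02,-0.04,0.02],[0,0,0]],[[0.04,-0.08,0.04],[0,0,0]],[[0.0514,-0.1114,0.052],[0,0,0.006]],[[0.0514,-0.1114,0.052],[0,0,0.006]],[[0.0514,-0.1114,0.052],[0,0,0.006]]]' 0.6 >/dev/null; python3 go.py 0.472 -0.300 0.045; python3 - <<'E'
from h import *
d=optics.get_image("top");s=optics.get_image("scene")
cv2.imwrite("pics/d.png",cv2.resize(np.hstack([d["image"][200:320,330:460],s["image"][150:270,350:480]]),None,fx=3,fy=3))
E
```

```text
t 1.5 pos [ 0.4714 -0.3021  0.1502] F [-0.  -0.1  0.2] open 0.0514 grip 0.0 q6 1.17
shift [-0.     -0.0022  0.1051] turn [ 0.0007  0.0004 -0.0035]
```

View pics/d.png

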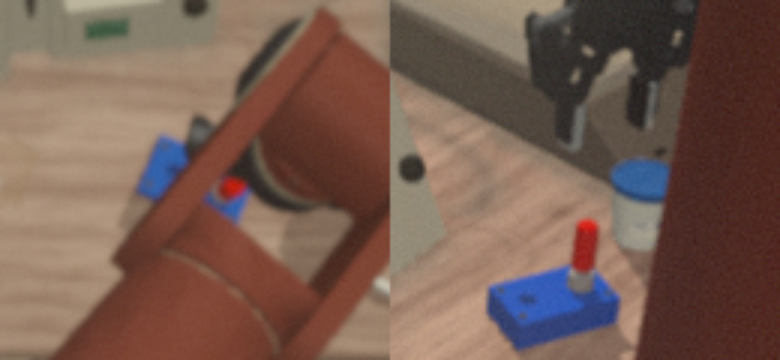

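The fingers straddle the pin from above (scene crop: tips at 570,140 and 648,115; pin at 586,240), so I'll descend.

```bash
python3 -m jog '[[[0,-0.002,0.04],[0,0,-0.003]],[[0,-0.002,0.075],[0,0,-0.003]],[[0,-0.002,0.095],[0,0,-0.003]],[[0,-0.002,0.105],[0,0,-0.003]],[[0,-0.002,0.105],[0,0,-0.003]]]' 0.6 >/dev/null; python3 go.py 0.472 -0.300 0.045; python3 - <<'E'
from h import *
s=optics.get_image("scene")
cv2.imwrite("pics/e.png",cv2.resize(s["image"][170:290,350:480],None,fx=4,fy=4))
E
```

```text
t 2.1 pos [ 0.4714 -0.2999  0.0444] F [-0.5 -0.5  0.1] open 0.0511 grip 0.0 q6 1.17
shift [ 0.0006 -0.0001 -0.0006] turn [-0.0005  0.0016 -0.0024]
```

View pics/e.png

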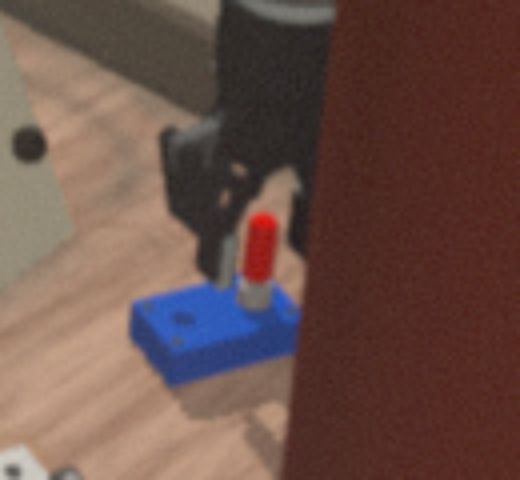

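The pin sits between the fingers (crop 260,250), so I'll close. Tips are about 8 mm above the collar.

```bash
python3 -m jog '[[[0,0,0],[0,0,0]],[[0,0,0],[0,0,0]],[[0,0,0],[0,0,0]],[[0,0,0],[0,0,0]],[[0,0,0],[0,0,0]]]' 0 60; python3 -m jog '[[[0,0,-0.01],[0,0,0]],[[0,0,-0.03],[0,0,0]],[[0,0,-0.06],[0,0,0]],[[0,0,-0.09],[0,0,0]],[[0,0,-0.09],[0,0,0]]]'; python3 go.py 0.428 -0.0225 0.135
```

```text
t: 2.65
tool_pos: [0.4734, -0.3003, 0.047]
tool_rot: [3.104, -0.47, 0.004]
contact_force: [-1.5, -1.4, 6.7]
opening: 0.0159
grip_force: 58.6
t: 3.15
tool_pos: [0.4747, -0.3006, 0.1405]
tool_rot: [3.102, -0.47, 0.012]
contact_force: [0.4, -0.5, -0.7]
opening: 0.0161
grip_force: 58.9
t 3.15 pos [ 0.4747 -0.3006  0.1405] F [ 0.4 -0.5 -0.7] open 0.0161 grip 58.9 q6 1.17
shift [-0.127  -0.2518  0.0038] turn [ 0.0027 -0.0079 -0.0006]
```

```bash
python3 -m jog '[[[0,0,0],[0,0,0]],[[0,0,0],[0,0,0]]]'; python3 - <<'E'
from h import *
d=optics.get_image("top");s=optics.get_image("scene")
cv2.imwrite("pics/f.png",cv2.resize(np.hstack([d["image"][200:320,330:460],s["image"][150:270,350:480]]),None,fx=3,fy=3))
E
```

```text
t: 3.35
tool_pos: [0.4714, -0.2981, 0.1332]
tool_rot: [-3.104, 0.47, 0.005]
contact_force: [0.0, -0.1, -1.2]
opening: 0.016
grip_force: 58.8
```

View pics/f.png

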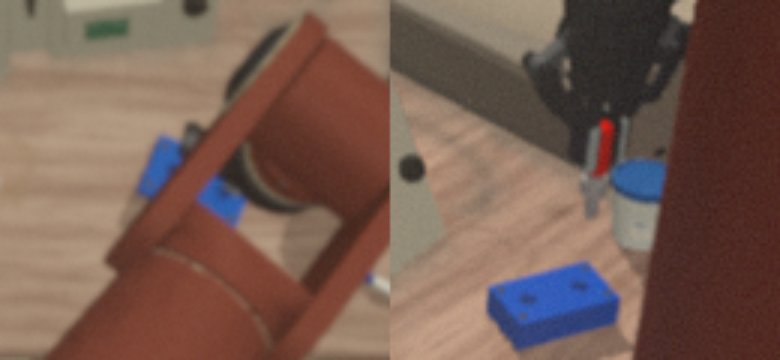

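The pin is held and the block's hole is empty (scene crop: handle 605,145, tip 590,215). It may lean slightly, so I'll check it against projected vertical.

```bash
cat > tilt.py <<'E'
from h import *
s=optics.get_image("scene");o=ctrl.get_obs();I=s["image"].astype(int)
P=o["tool_pos"]; c=proj(s,[P])[0]
m=(I[...,2]-I[...,0]>60)&(I[...,2]-I[...,1]>60)
n,l,st,ce=cv2.connectedComponentsWithStats(m.astype(np.uint8))
k=[i for i in range(1,n) if 20<st[i,4]<300 and np.linalg.norm(ce[i]-c)<60]
for i in k:
    a=np.argwhere(l==i)[:,::-1].astype(np.float32);vx,vy,x,y=cv2.fitLine(a,cv2.DIST_L2,0,.01,.01).ravel()
    print("red",st[i],ce[i].round(1),"ang deg",np.degrees(np.arctan2(vx*np.sign(vy),abs(vy))).round(1))
for dx in(-.09,0,.09):
  f=lambda z:P+[0,0,z]+np.array([0.9553,-0.2955,0])*dx*z*-1
  a,b=proj(s,[f(.033),f(-.045)]);v=b-a;print("model lean",dx,"top",a.round(1),"tip",b.round(1),"ang",np.degrees(np.arctan2(v[0],v[1])).round(1))
cv2.imwrite("pics/tilt.png",cv2.resize(s["image"][int(c[1])-40:int(c[1])+40,int(c[0])-40:int(c[0])+40],None,fx=7,fy=7,interpolation=cv2.INTER_CUBIC)); print("crop org",int(c[0])-40,int(c[1])-40)
E
python3 tilt.py
```

```text
red [418 189   7  20  78] [421.2 198.5] ang deg -7.0
model lean -0.09 top [419.  189.5] tip [416.8 222.3] ang -3.8
model lean 0 top [419.9 190.2] tip [415.7 221.4] ang -7.6
model lean 0.09 top [420.8 190.8] tip [414.6 220.5] ang -11.8
crop org 378 163
```

View pics/tilt.png

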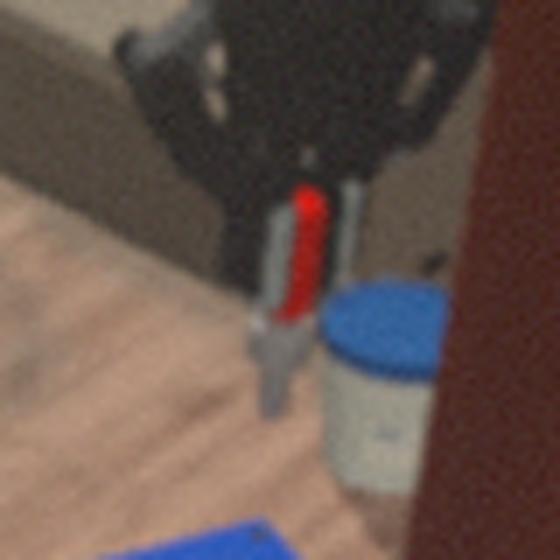

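Pin upright within about 2-3°, tip near where expected. Next I'll move above hole 2.

```bash
python3 go.py 0.428 -0.0225 0.135
```

```text
t 3.5 pos [ 0.4715 -0.2983  0.1332] F [ 0.7 -0.7 -1.4] open 0.0164 grip 58.8 q6 1.17
shift [-0.1232 -0.2505 -0.0011] turn [-0.0015  0.0033 -0.0007]
```

```bash
python3 -m jog '[[[-0.018,-0.036,0],[0,0,0]],[[-0.036,-0.073,0],[0,0,0]],[[-0.054,-0.109,0],[0,0,0]],[[-0.07,-0.142,0],[0,0,0]],[[-0.08,-0.162,-0.001],[0,0,0]]]' >/dev/null; python3 -m jog '[[[-0.015,-0.03,0],[0,0,0]],[[-0.03,-0.06,0],[0,0,0]],[[-0.043,-0.0885,0],[0,0,0]],[[-0.043,-0.0885,0],[0,0,0]],[[-0.043,-0.0885,0],[0,0,0]]]' >/dev/null;  python3 -m jog '[[[0,0,0],[0,0,0]],[[0,0,0],[0,0,0]]]' >/dev/null;python3 go.py 0.428 -0.0225 0.08; python3 tilt.py
python3 - <<'E'
from h import *
d=optics.get_image("top");s=optics.get_image("scene")
for D,n in((d,"top"),(s,"scene")): print(n,proj(D,ctrl.get_obs()["tool_pos"]),proj(D,[.428,-.0225,.024]))
cv2.imwrite("pics/g.png",cv2.resize(np.hstack([d["image"][230:320,240:340],s["image"][240:330,290:390]]),None,fx=4,fy=4,interpolation=cv2.INTER_CUBIC))
E
```

```text
t 4.7 pos [ 0.4292 -0.0243  0.136 ] F [-0.2  0.5 -0.8] open 0.0159 grip 59.0 q6 1.64
shift [-0.0017 -0.0014  0.056 ] turn [ 0.0002  0.0003 -0.0022]
red [342 255   8  23 126] [345.5 265.9] ang deg -0.5
model lean -0.09 top [343.1 256.2] tip [344.1 292.6] ang 1.5
model lean 0 top [344.  257.2] tip [342.9 291.2] ang -1.7
model lean 0.09 top [344.8 258.2] tip [341.8 289.9] ang -5.4
crop org 303 232
top [[288.3968464  277.12311811]] [[289.45361506 280.90398193]]
scene [[343.46203573 272.11491495]] [[341.97625682 318.48270221]]
```

View pics/g.png

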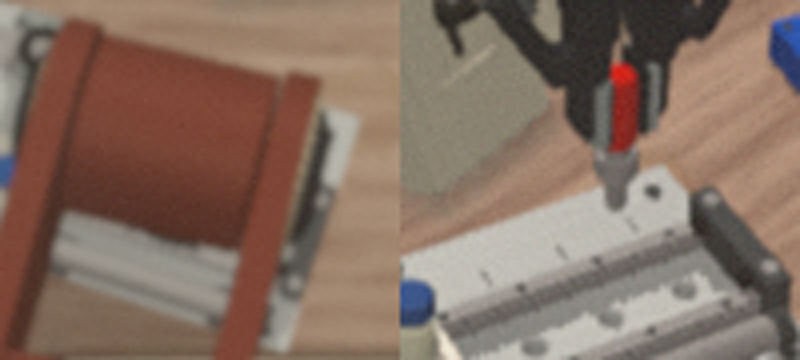

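The view budget is now used up, so from here I measure numerically. In the scene view the pin hangs upright over the slide (tip at about 344,292; hole 2 at about 341.4,319).

```bash
cat > pin.py <<'E'
from h import *
s=optics.get_image("scene");o=ctrl.get_obs();I=s["image"].astype(int);z0=o["tool_pos"][2]-.045
g=cv2.cvtColor(s["image"],cv2.COLOR_BGR2GRAY)
m=(I[...,2]-I[...,0]>60)&(I[...,2]-I[...,1]>60); m[:,:300]=0;m[:,400:]=0
n,l,st,ce=cv2.connectedComponentsWithStats(m.astype(np.uint8));i=1+st[1:,4].argmax()
print("red",st[i],ce[i].round(2))
X=cast(s,ce[i],z0+.059);print("handle centre cast",X.round(4),"tool",o["tool_pos"].round(4))
a,b=proj(s,[X-[0,0,.059],X-[0,0,.037]]);print("tip,shank top proj",a.round(1),b.round(1))
for y in range(int(b[1])-2,int(a[1])+6): print(y,g[y,334:358])
E
python3 pin.py; python3 - <<'E'
from h import *
s=optics.get_image("scene")
for p in((344.2,290.5),(344.2,292)): print(cast(s,p,.091))
for p in((341.4,319.2),(342.4,319.1)): print("hole",cast(s,p,.024))
E
```

```text
red [342 255   7  23 127] [345.37 265.98]
handle centre cast [ 0.4269 -0.026   0.1501] tool [ 0.4292 -0.024   0.1361]
tip,shank top proj [344.5 291.4] [344.8 282.2]
280 [130 130 133 128 104 113 120 113 112 111 110 112 114 109 102 103 134 138
 137 137 140 145 134 133]
281 [128 125 129 132 108  97 105 107 107 107 114 107 104 101  90 105 135 146
 148 154 161 169 153 142]
282 [124 126 130 134 121  97 100 106 108 106 113 105 105  95  85 111 152 164
 173 178 181 185 171 152]
283 [125 131 143 142 142 111 101 106 107 107 106 103  96  92 100 140 173 182
 184 186 187 188 181 169]
284 [134 142 146 158 153 124 106 104 112 109 105 104  93 100 135 172 190 189
 188 192 187 185 187 178]
285 [145 152 154 154 151 142 124 110 103 105 103  98 105 133 172 187 192 184
 180 180 183 185 189 185]
286 [153 156 155 155 157 163 157 118 101 104 103 100 119 168 186 188 184 153
 132 130 142 174 184 188]
287 [159 156 163 163 176 183 173 121  98 101  98  96 124 176 190 185 180 127
  87  81 102 153 182 188]
288 [169 179 179 185 186 192 180 119  97 105  96  96 120 178 190 189 182 134
  97  79 103 152 180 184]
289 [181
[... 277 characters left out ...]
87 184 183 187 188 185]
292 [188 183 186 187 188 186 187 178 151 129 131 152 180 188 181 184 184 183
 188 186 185 184 185 186]
293 [189 186 183 190 187 186 185 186 179 171 169 177 186 186 185 186 185 183
 182 186 188 188 184 186]
294 [189 188 185 185 185 186 187 188 185 184 187 179 173 171 183 191 187 185
 190 188 186 186 188 186]
295 [187 186 188 185 183 185 183 185 187 188 189 189 175 162 176 184 189 188
 185 183 187 187 185 184]
296 [188 186 185 185 187 184 189 189 184 186 185 189 184 168 155 173 186 186
 185 183 182 185 176 173]
[ 0.42906718 -0.02737107  0.091     ]
[ 0.42637628 -0.02449573  0.091     ]
hole [ 0.42749159 -0.02039575  0.024     ]
hole [ 0.42634991 -0.02190166  0.024     ]
```

```bash
python3 go.py 0.428 -0.0215 0.075
```

```text
t 4.95 pos [ 0.4292 -0.0239  0.1361] F [ 0.3  0.5 -1.6] open 0.0162 grip 59.0 q6 1.64
shift [-0.0018 -0.0019  0.0611] turn [-0.      0.0001 -0.0016]
```

```bash
python3 -m jog '[[[-0.002,-0.002,0.03],[0,0,0]],[[-0.002,-0.002,0.05],[0,0,0]],[[-0.002,-0.002,0.06],[0,0,0]],[[-0.002,-0.002,0.06],[0,0,0]],[[-0.002,-0.002,0.06],[0,0,0]]]' >/dev/null; python3 go.py 0.428 -0.0215 0.075; python3 - <<'E'
from h import *
s=optics.get_image("scene");g=cv2.cvtColor(s["image"],cv2.COLOR_BGR2GRAY)
P=ctrl.get_obs()["tool_pos"]; print("tip model",proj(s,P-[0,0,.045]),"hole model",proj(s,[[.428,-.0225,.024],[.427,-.0212,.024]]))
for y in range(300,326): print(y,g[y,330:356])
E
```

```text
t 5.45 pos [ 0.4284 -0.0211  0.0769] F [ 0.3  1.  -1.1] open 0.016 grip 59.0 q6 1.65
shift [-0.0002  0.0005  0.0019] turn [-0.0001 -0.0009 -0.0008]
tip model [[341.29551491 315.45482233]] hole model [[341.97625682 318.48270221]
 [341.88800952 319.11410701]]
300 [184 187 179 127  69  47  61  85 103 106  93  63  63  66  64  66  79 116
 139 135 144 149 148 146 148 132]
301 [173 190 187 164 122  99  87  98 104 102  90  71  65  74  65  66  86 127
 146 151 148 145 137 128 121 109]
302 [156 176 186 183 174 158 137 108 106 104  84  72  65  66  66  67 102 136
 147 147 131 115 111 109 103 101]
303 [151 161 181 184 184 180 164 123 115 112  93  78  76  79  75  82 117 131
 118 117 117 103 106 108 103  95]
304 [167 157 173 186 179 178 164 125 129 132 106  96  94  95  89 103 110 113
 101  98 106 103  99  99  98  93]
305 [179 173 168 170 165 159 144 114 125 137 118 103 107 108 108 107 108 100
  99  98 100  94  97  96 102 107]
306 [172 163 162 154 154 155 142 102 101 116 111 108 110 110 114 108 101  86
  98  94  97 102 108 115 123 128]
307 [157 150 148 147 147 148 135 100  97 100 106 104 108 108 105 
[... 1343 characters left out ...]

 188 190 193 191 192 191 187 185]
320 [137 142 150 173 183 187 190 192 189 160 125 122 120 123 129 148 180 193
 189 191 194 190 182 181 174 164]
321 [149 171 180 188 191 191 192 190 188 182 157 142 139 125 134 164 190 194
 186 186 185 172 147 143 152 151]
322 [181 189 188 189 190 190 190 186 187 188 184 176 175 144 133 159 182 179
 151 153 142 129 105 104 136 146]
323 [192 192 192 190 189 188 186 190 189 191 190 191 178 139 129 135 144 141
 120 113 109 100  88 113 137 136]
324 [192 187 188 186 190 189 184 189 189 191 190 183 154 121 118 115 117 113
 107 106 109 104 103 117 112 113]
325 [190 183 189 189 186 185 186 191 186 187 184 160 131 106 109 107 108 110
 106 108 115 109 107 112 102 101]
```

The shank (col 342, tip row about 315.5) lines up with hole 2 (about 342.3, 319 at plate height) within 1 mm, so I'll descend.

```bash
python3 -m jog '[[[0,0,0.006],[0,0,0]],[[0,0,0.011],[0,0,0]],[[0,0,0.016],[0,0,0]],[[0,0,0.02],[0,0,0]],[[0,0,0.02],[0,0,0]]]'
```

```text
t: 6.0
tool_pos: [0.4274, -0.021, 0.0553]
tool_rot: [3.106, -0.471, -0.002]
contact_force: [-0.1, -1.3, -1.6]
opening: 0.0159
grip_force: 59.0
```

```bash
python3 -m jog '[[[0,0,0.004],[0,0,0]],[[0,0,0.008],[0,0,0]],[[0,0,0.011],[0,0,0]],[[0,0,0.013],[0,0,0]],[[0,0,0.013],[0,0,0]]]'
```

```text
t: 6.5
tool_pos: [0.4289, -0.0214, 0.0469]
tool_rot: [3.105, -0.47, -0.001]
contact_force: [-12.3, 0.6, 23.5]
opening: 0.0159
grip_force: 62.1
```

Seated: the force rises at the expected height of 0.047. I'll relax the push and release.

```bash
python3 -m jog '[[[0,0,-0.003],[0,0,0]],[[0,0,-0.003],[0,0,0]]]'; python3 -m jog '[[[0,0,0],[0,0,0]],[[0,0,0],[0,0,0]],[[0,0,0],[0,0,0]],[[0,0,0],[0,0,0]],[[0,0,0],[0,0,0]]]' 0.5;  python3 -m jog '[[[0,0,-0.02],[0,0,0]],[[0,0,-0.05],[0,0,0]],[[0,0,-0.09],[0,0,0]],[[0,0,-0.13],[0,0,0]],[[0,0,-0.14],[0,0,0]]]'; python3 go.py 0.5095 0.066 0.185; python3 pin.py | head -3;  python3 - <<'E'
from h import *
s=optics.get_image("scene");I=s["image"]
m=(I[...,2].astype(int)-I[...,0]>60)&(I[...,2].astype(int)-I[...,1]>60);m[:,:300]=0;m[:,400:]=0
ys,xs=np.nonzero(m);print("red",ys.min(),ys.max(),xs.min(),xs.max())
for z in(.04,.044,.05):
  print(z,"expected handle bottom/top rows",proj(s,[[.428,-.0222,z-.0],[.428,-.0222,z+.038]]).round(1).tolist())
E
```

```text
t: 6.7
tool_pos: [0.4284, -0.0213, 0.047]
tool_rot: [3.106, -0.47, 0.002]
contact_force: [-2.9, -2.4, 7.0]
opening: 0.0161
grip_force: 60.1
t: 7.2
tool_pos: [0.4277, -0.0208, 0.046]
tool_rot: [-3.106, 0.471, 0.0]
contact_force: [-0.7, 0.4, 0.3]
opening: 0.0426
grip_force: 0.0
t: 7.7
tool_pos: [0.4304, -0.0215, 0.1917]
tool_rot: [3.106, -0.47, 0.014]
contact_force: [0.5, 0.8, 0.3]
opening: 0.0432
grip_force: 0.0
t 7.7 pos [ 0.4304 -0.0215  0.1917] F [0.5 0.8 0.3] open 0.0432 grip 0.0 q6 1.65
shift [ 0.0496 -0.107   0.0072] turn [-0.0008 -0.0091 -0.0007]
red [338 295   9  21 157] [342.32 305.17]
handle centre cast [0.3275 0.089  0.2052] tool [ 0.4303 -0.0214  0.1912]
tip,shank top proj [341.5 334. ] [341.8 323.6]
red 295 459 309 347
0.04 expected handle bottom/top rows [[342.0, 312.5], [342.5, 297.5]]
0.044 expected handle bottom/top rows [[342.1, 310.9], [342.5, 295.9]]
0.05 expected handle bottom/top rows [[342.2, 308.6], [342.6, 293.4]]
```

The pin is home: the red handle spans rows 295–315 at column 342.3, as predicted. Now to the knob.

```bash
python3 -m jog '[[[0.02,-0.04,0],[0,0,0]],[[0.04,-0.08,0],[0,0,0]],[[0.0496,-0.107,0.007],[0,0,0]],[[0.0496,-0.107,0.007],[0,0,0]],[[0.0496,-0.107,0.007],[0,0,0]]]' 0.7 >/dev/null;python3 -m jog '[[[0,0,0],[0,0,0]],[[0,0,0],[0,0,0]]]' >/dev/null; python3 go.py 0.5095 0.066 0.09
```

```text
t 8.5 pos [0.5063 0.0658 0.1788] F [0.8 0.  0.2] open 0.0595 grip 0.0 q6 1.86
shift [ 0.0031 -0.0012  0.0888] turn [ 0.0003  0.0005 -0.0019]
```

```bash
python3 -m jog '[[[0.003,-0.001,0.03],[0,0,0]],[[0.003,-0.001,0.055],[0,0,0]],[[0.003,-0.001,0.075],[0,0,0]],[[0.003,-0.001,0.088],[0,0,0]],[[0.003,-0.001,0.088],[0,0,0]]]' ; python3 -m jog '[[[0,0,0],[0,0,0]],[[0,0,0],[0,0,0]]]' >/dev/null; python3 go.py 0.5095 0.066 0.09
```

```text
t: 9.0
tool_pos: [0.5084, 0.0661, 0.0892]
tool_rot: [3.105, -0.472, -0.006]
contact_force: [-0.8, -0.7, 0.3]
opening: 0.0598
grip_force: 0.0
t 9.2 pos [0.5112 0.0665 0.0928] F [-0.1  0.   0.3] open 0.0602 grip 0.0 q6 1.86
shift [-0.0015  0.001   0.0028] turn [-0.0008 -0.0027 -0.001 ]
```

```bash
python3 -m jog '[[[-0.001,0,0.003],[0,0,0]],[[-0.001,0,0.003],[0,0,0]]]' >/dev/null; python3 -m jog '[[[0,0,0],[0,0,0]],[[0,0,0],[0,0,0]],[[0,0,0],[0,0,0]],[[0,0,0],[0,0,0]],[[0,0,0],[0,0,0]]]' 0 80; python3 go.py 0.5095 0.066 0.09
```

```text
t: 9.9
tool_pos: [0.5091, 0.0665, 0.0887]
tool_rot: [3.105, -0.47, -0.0]
contact_force: [-2.9, -1.7, 4.3]
opening: 0.0249
grip_force: 78.3
t 9.9 pos [0.5091 0.0665 0.0887] F [-2.9 -1.7  4.3] open 0.0249 grip 78.3 q6 1.86
shift [ 0.0005  0.0004 -0.0013] turn [ 0.001   0.     -0.0007]
```

Knob gripped (opening 25 mm). I'll pull it up.

```bash
python3 -m jog '[[[0,0,-0.006],[0,0,0]],[[0,0,-0.012],[0,0,0]],[[0,0,-0.018],[0,0,0]],[[0,0,-0.02],[0,0,0]],[[0,0,-0.02],[0,0,0]]]'; python3 -m jog '[[[0,0,0],[0,0,0]],[[0,0,0],[0,0,0]],[[0,0,0],[0,0,0]],[[0,0,0],[0,0,0]],[[0,0,0],[0,0,0]]]'
```

```text
t: 10.4
tool_pos: [0.509, 0.0665, 0.1067]
tool_rot: [3.105, -0.471, 0.001]
contact_force: [5.0, -4.1, -10.1]
opening: 0.025
grip_force: 80.5
t: 10.9
tool_pos: [0.509, 0.0666, 0.1067]
tool_rot: [3.106, -0.471, 0.0]
contact_force: [5.2, -2.6, -8.4]
opening: 0.0245
grip_force: 80.5
```

```bash
for i in 1 2 3; do python3 -m jog '[[[0,0,0],[0,0,0]],[[0,0,0],[0,0,0]],[[0,0,0],[0,0,0]],[[0,0,0],[0,0,0]],[[0,0,0],[0,0,0]]]' | grep -E "^t:|force|tool_pos"; done; cat > cap.py <<'E'
from h import *
old=cv2.imread("pics/scene0.png");s=optics.get_image("scene")
def cap(I,lo=250,hi=400):
    h=cv2.cvtColor(I,cv2.COLOR_BGR2HSV);m=((abs(h[...,0].astype(int)-110)<14)&(h[...,1]>130)&(h[...,2]>50));m[:,:lo]=0;m[:,hi:]=0;m[:280]=0;m[380:]=0
    n,l,st,ce=cv2.connectedComponentsWithStats(m.astype(np.uint8));i=1+st[1:,4].argmax();return st[i],ce[i]
a,b=cap(old),cap(s["image"]);print(a,b)
A,B=cast(s,a[1],.1),cast(s,b[1],.1);v=B-A
print("cap moved",np.linalg.norm(v).round(4),"along -y",(v@[-.2955,-.9553,0]).round(4))
I=s["image"].astype(int);m=(I[...,2]-I[...,0]>60)&(I[...,2]-I[...,1]>60);m[:,:320]=0;m[:,370:]=0;m[330:]=0;ys,xs=np.nonzero(m);print("red",xs.mean(),ys.mean(),ys.min(),ys.max())
E
python3 cap.py
```

```text
t: 11.4
tool_pos: [0.509, 0.0665, 0.1067]
contact_force: [5.2, -3.4, -9.4]
grip_force: 80.5
t: 11.9
tool_pos: [0.509, 0.0665, 0.1067]
contact_force: [5.0, -2.1, -8.8]
grip_force: 80.5
t: 12.4
tool_pos: [0.509, 0.0666, 0.1067]
contact_force: [5.9, -2.3, -9.0]
grip_force: 80.5
(array([288, 311,  10,   7,  54], dtype=int32), array([292.31481481, 313.7037037 ])) (array([330, 296,  10,   6,  44], dtype=int32), array([334.11363636, 298.54545455]))
cap moved 0.0795 along -y 0.0795
red 344.0882352941176 302.2156862745098 295 312
```

The blue cap moved 79.5 mm, the tool is up 18.0 mm with the full ~9 N spring load, and the pin is still upright. I'll hand it in.

```bash
python3 -c "
from station import job; print(job.finish_job())"
```

```text
the job is handed in; nothing more can be done
None
```

The job is handed in: the stop pin is home in the middle hole, the carriage has run 79.5 mm (by the blue vial cap) to rest against it, and the gripper still holds the plunger up, with the tool raised 18 mm. I did not check the white- and black-capped vials or the bystanders separately at the end.

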